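# Dress the lapping platen and hold the film tensioner back

## Task

Get the lapping unit ready for a new film: pick up the orange dressing block, set it down flat and lengthwise on the steel platen with its abrasive foot at the red-line end, and run it along the platen, pressed lightly against it all the way, to the black idler roller. Carry on with the block's nose, pushing the roller and its sprung blue arm back until the ratchet pin has clicked in behind its tooth, and a little further, short of the end stop. Finish holding it there, block still gripped and pushing against the roller, so that a colleague can thread the film; leave the vials and the timer where they stand.

Things in the scene. Friction and masses are not known exactly. Their poses are not given: they have to be found in the camera images.
- dressing_block: Loose dressing block, 70 long (its x) x 24 wide (its y) x 40 mm tall, 0.18 kg, both ends alike: black abrasive foot 10 mm high, orange body above it 22 mm wide, to be gripped across that width. Origin: centre of its underside, z up.
- lapping_unit: Lapping unit fixed to the bench, grey base plate 370 x 165 x 12 mm. Origin on the bench under the platen's middle; x = stroke direction, red line to roller; z up. On its +y side stand a white film spindle (52 mm across, 56 mm high, at x -100, y 85), a guide pin (38 mm high, x -30, y 60) and the tensioner's upright pivot post (64 mm high, x 102, y 86). The -y side is clear.
- platen: Steel platen of the unit, 290 long (its x, same direction as the unit's) x 40 wide x 14 mm thick; origin at the centre of its underside; its top is 14 mm above that, 30 mm above the bench. It floats on springs: it starts to sink at 2 N, then 3.5 N a mm, 4 mm at most. A red line crosses it at x = -130 mm. A block laid with its centre at x = -90 mm lies just inside the red line.
- idler_roller: Black idler roller, upright, free to spin, 22 mm across, 32 mm tall, on the end of the blue sprung arm; origin at the centre of its lower end, 4 mm above the platen. At rest its axis is at x 75, y 0 mm in the unit's frame. It moves on an arc of 90 mm radius about the pivot post, mainly along +x, pushing back with about 4 N at rest, rising to about 10 N at the end stop, a little more on the ratchet ramp.
- tensioner_arm (a joint): Angle of the tensioner arm, rad: 0 at rest, grows as the roller is pushed along the unit's +x (90 mm of arc a rad). The ratchet pin clicks in at about 0.37; end stop at 0.66. Hold it between 0.39 and 0.62; 0.50 is a good place (roller axis 44 mm further along x than at rest).
- pawl_pin (a joint): Travel of the sprung ratchet pin (red knob beside the pivot), m: 0 at rest; as the arm is pushed it is lifted by the tooth's ramp to about 0.005 and snaps back to 0 as it clicks in behind the tooth.
- vial_orange: Bystander: glass vial with black cap, 22 mm across, 58 mm tall; origin at its foot. Leave alone.
- vial_blue: Bystander: glass vial with blue cap, 22 mm across, 58 mm tall; origin at its foot. Leave alone.
- timer: Bystander: small white countdown timer, 42 x 68 x 55 mm; origin at its foot. Leave alone.
Things that resemble listed ones, but are neither listed nor needed, are in the scene too. What is meant by the dressing_block is not purple, and is the larger of those in its own colour.

How it is judged:
By the outcome, as a careful person would: the job done as asked, in the order asked, and still so for the second after the job is handed in, while the arm keeps its last pose, push and grip.
It also fails if it takes over 48 s, if anything falls off the work surface, if the arm or the gripper's body presses on something with over 40 N, if the wrist force passes 120 N, or if a joint passes its speed limit or range.

## Robot

A 6-joint arm with a two-finger parallel gripper is mounted at the origin on a cart in front of the work surface, level with it; the furniture and walls round the work are solid. World frame = base frame: x ahead of the robot, y to its left, z up, the work surface at z = 0. Lengths are in m, angles in degrees, forces in N, time in s.
With the tool pointing down it reaches from about 0.375 to 0.825 m from the base axis. Payload 5.5 kg.
Tool frame: the origin (TCP) lies midway between the tips of the shut fingers; the grasp point (between the pads) lies 19 mm behind it; z points along the fingers, y is the line along which they close (so a half turn about z gives the same grasp; the last joint's range is limited). The gripper opens to 85 mm and grips with 20 to 120 N. Pads are 22 mm wide; open, the fingers measure 114 mm over their backs; the gripper's body (76 mm by 85 mm) begins 54 mm behind the grasp point. The pads swing forward as they close: fully open they stand 13 mm farther back than shut.
Start: joints at [72.193, 17.962, -2.699, 69.339, 0, 90], TCP at [0.183, 0.571, 0.231] pointing down, gripper open.
Joint ranges: [-152.73, 152.73], [-39.44, 99.34], [-58.76, 71.6], [-118.89, 123.64], [-81.53, 83.1], [-180, 180]. Speed limits (degrees/s): [136.94, 136.94, 172.46, 180, 180, 180].

## Interface

Orientations are given as [roll, pitch, yaw] about the fixed x, y, z axes, in that order (R = Rz(yaw) Ry(pitch) Rx(roll)).
In Python, from workcell import * gives the robot as it stands.
- The arm moves only by the tool play_rows, never from a script. Its argument "moves" is text: rows parted by semicolons, each of 7 numbers parted by spaces: the finger opening in m, from 0 to 0.0854, then the shift along the tool's x, y, z in m, then the turn, a rotation vector about the tool's x, y, z in degrees. In form: gripper tx ty tz ax ay az; .... A call has 1 to 8 rows; each row shifts and turns the commanded pose from where the row before left it, along the tool's axes as they then stand; what a row does not reach is not made up. A row lasts 1/8 s, in which the tool goes at most 62.5 mm and 10.7 degrees, less where a joint would pass 70% of its speed; a pose out of reach is approached as far as the arm can. A call is refused whole if a number of a shift passes 0.0625 or a number of a turn 10.7, either way. A call with a gripper value outside its range is refused whole. The fingers move at their own pace and stop on an object; the grip force is fixed at half the most. Time passes only in rows, so rows that do not move let the fingers close. It gives the time, the measured TCP pose, the force, the opening and the grip force at its end, in the units of the state.
- get_obs(): the state, without advancing time (a new reading comes with each control period).
- read_camera(name): name is "scene" or "top" or "wrist"; returns (picture, depth): 480x640x3 uint8, red, green, blue; 480x640 float32, m along the optical axis (not along the pixel's ray), 0 where there is no reading.
- camera_model(name): a dict with "vertical_fov" (degrees; the focal length in pixels is half the picture's height over the tangent of half this angle, whatever the lens; pixels are square), "cx", "cy" (the principal point, pixels), "R" (3x3) and "t" (3): a world point X has camera coordinates R X + t. Camera axes: x right, y down, z forward; pixel columns grow to the right and rows downward; lengths in m; the calibration is good to about 2 mm. A picture is of the moment at which its call begins: read the wrist's pose just before it. camera_model takes no time and is no camera call; for the wrist camera it gives the pose at the moment of the call.
- job_done(): hands the job in; it is judged then, once.
The state is a dict: "time": time; "qpos": joint angles; "joint_vel": joint speeds; "joint_torque": joint torques, N m; "tcp_pos": TCP position; "eef_rot": TCP orientation; "ft_force": force on the tool from outside, world axes, zero at the start; "moment": the same for the moment, N m; "width": opening from 0.0 (shut) to 1.0 (fully open); "grip_force": force on a finger pad.
Only numpy, scipy, OpenCV 4.12 (cv2) and the standard library are available. Lean on these libraries where they do the work, as an engineer would, in place of code of your own. Each camera call takes 0.05 s, during which the arm holds its last target. There are 200 camera calls.

## Working session

There is one attempt and no reset: what is moved stays moved. The work goes in short steps, Python scripts to look and compute and a tool call to move; the robot and the scene stay as the last step left them, time stands still between calls to the robot, and variables do not carry over. Pictures are saved under pics/ and viewed, at most 10 in all, crops included, and the job is handed in when it is done.

Besides the shell and the picture viewer there is one more tool, called after ">>>" as a command line: name --argument value ..., lists and objects as JSON in quotes. play_rows: Moves the arm, as the interface text tells. Its arguments: {"type":"object","properties":{"moves":{"type":"string"}},"required":["moves"]}

```bash
mkdir -p pics; cat > h.py <<'E'
from workcell import *
import numpy as np, cv2
def cloud(name):
    m=camera_model(name); p,d=read_camera(name)
    f=240/np.tan(np.radians(m["vertical_fov"]/2)); v,u=np.mgrid[:480,:640]
    C=np.stack([(u-m["cx"])/f*d,(v-m["cy"])/f*d,d],-1)
    X=(C-np.array(m["t"]))@np.array(m["R"])
    return p,d,X
E
python3 - <<'E'
from h import *
for n in("top","scene"):
    p,d,X=cloud(n); cv2.imwrite(f"pics/{n}1.png",p[...,::-1]); np.savez(f"{n}.npz",p=p,d=d,X=X)
    print(n,camera_model(n),(d>0).mean())
o=get_obs();print(o)
E
```

```text
top {'vertical_fov': 51.780583059795944, 'cx': 318.0324311912283, 'cy': 239.52011448353082, 'R': array([[ 1.19325396e-04, -9.99998748e-01,  1.57783214e-03],
       [-9.98305127e-01, -2.10947665e-04, -5.81964607e-02],
       [ 5.81967207e-02, -1.56821360e-03, -9.98303903e-01]]), 't': array([-0.01156442,  0.55956506,  1.41628974])} 0.9959309895833334
scene {'vertical_fov': 44.10830303047182, 'cx': 325.521942556824, 'cy': 231.92842073955802, 'R': array([[-0.89942755, -0.43669801, -0.01802575],
       [-0.25221585,  0.55226529, -0.79460067],
       [ 0.35695553, -0.71013935, -0.60686477]]), 't': array([0.50245632, 0.19146768, 1.21638278])} 0.99587890625
{'time': 0.1, 'qpos': array([ 7.21942339e+01,  1.80018678e+01, -2.74659298e+00,  6.93397609e+01,
        1.08330663e-03,  9.00010414e+01]), 'joint_vel': array([-0.0295627 , -0.12230415,  0.1130092 , -0.00908133, -0.05367491,
        0.06543047]), 'joint_torque': array([-3.91997110e-04, -5.40765560e+01,  3.40542448e+01,  1.11986924e-02,
       -1.13267151e-04, -2.81260135e-06]), 'tcp_pos': array([0.18331487, 0.57078207, 0.23051728]), 'eef_rot': array([-1.79911778e+02, -1.08170184e-03,  1.62193191e+02]), 'ft_force': array([-0.09448181,  0.02007405,  0.63585713]), 'moment': array([0.02095544, 0.0058279 , 0.064975  ]), 'grip_force': 0.0, 'width': 0.9990726639240483}
```

View pics/top1.png

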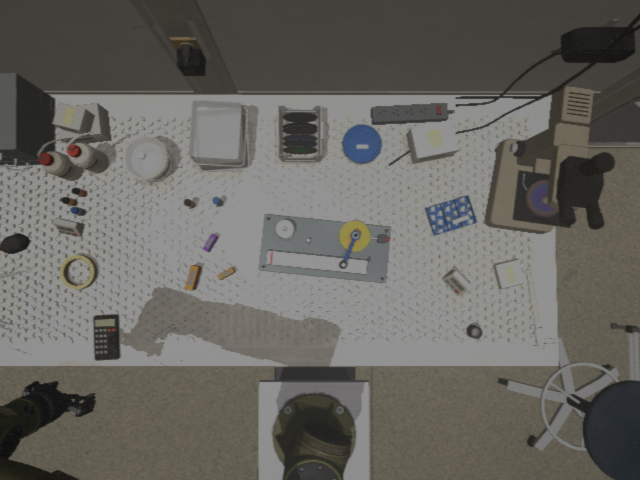

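View pics/scene1.png

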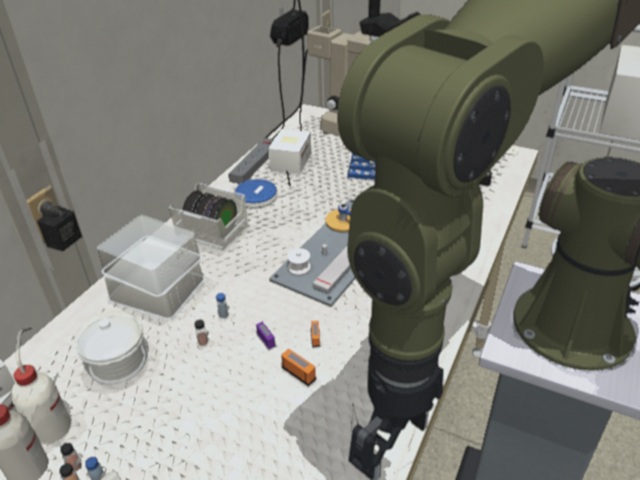

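Top view: the large orange block is at (193,277) and at (298,366) in the scene view. Lookalikes are the small orange block at top (227,272) and the purple one at top (211,241). I choose the large orange block. On the unit, the red line is at top (270,257) and the roller at (343,265), so the stroke runs roughly along world -y.

```bash
python3 - <<'E'
from h import *
T=np.load("top.npz");p=T["p"];X=T["X"];d=T["d"]
S=np.load("scene.npz")
for n,D in(("top",T),("scene",S)):
    hsv=cv2.cvtColor(D["p"],cv2.COLOR_RGB2HSV); XX=D["X"]
    def comps(name,lo,hi,box,amin=8):
        m=cv2.inRange(hsv,lo,hi); k=np.zeros_like(m); a,b,c,e=box; k[b:e,a:c]=m[b:e,a:c]
        N,L,st,ce=cv2.connectedComponentsWithStats(k)
        for i in range(1,N):
            if st[i,4]<amin: continue
            P=XX[L==i]; top=np.percentile(P[:,2],90); Q=P[P[:,2]>top-.006][:,:2].astype(np.float32)
            r=cv2.minAreaRect(Q)
            print(n,name,ce[i].round(1),st[i,4],"ztop",top.round(4),"rect",np.round(r[0],4),np.round(r[1],4),round(r[2],1),cv2.boxPoints(r).round(3).tolist())
    bx=(150,200,400,300) if n=="top" else (200,180,380,400)
    comps("orange",(5,130,60),(18,255,255),bx)
    comps("purple",(125,90,30),(155,255,255),bx)
    comps("red",(0,110,60),(4,255,255),bx,3)
    comps("blue",(105,100,50),(125,255,255),bx)
    comps("yellow",(19,130,60),(35,255,255),bx)
# base plate height band, platen
x=X[...,0];y=X[...,1];z=X[...,2]
reg=np.zeros(z.shape,bool);reg[200:300,245:400]=1
hsv=cv2.cvtColor(p,cv2.COLOR_RGB2HSV)
for nm,lo,hi in(("base",.006,.075),("platen",.022,.036)):
    m=reg&(z>lo)&(z<hi)
    if nm=="platen": m&=(hsv[...,2]>130)
    N,L,st,ce=cv2.connectedComponentsWithStats(m.astype(np.uint8)); i=1+st[1:,4].argmax()
    Q=X[L==i]; r=cv2.minAreaRect(Q[:,:2].astype(np.float32)); print(nm,st[i],np.median(Q[:,2]),r,cv2.boxPoints(r).round(4).tolist())
print("bench z",np.median(z[290:310,260:380]))
a=cv2.resize(p[225:300,170:270],None,fx=7,fy=7,interpolation=2)[:,:,::-1];b=cv2.resize(S["p"][300:400,240:340],None,fx=5,fy=5)[:,:,::-1]
a=cv2.resize(p[205:290,175:400],None,fx=3.5,fy=3.5,interpolation=2)[:,:,::-1]
c=np.zeros((600,790,3),np.uint8);c[:a.shape[0],:a.shape[1]]=a;b=cv2.resize(b,(300,300));c[300:,:300]=b;cv2.imwrite("pics/crop.png",c)
E
```

```text
top orange [194.2 273.2] 55 ztop 0.0436 rect [0.4553 0.3374] [0.0567 0.0196] 4.6 [[0.4259999990463257, 0.3449999988079071], [0.42800000309944153, 0.32499998807907104], [0.48399999737739563, 0.33000001311302185], [0.4830000102519989, 0.3490000069141388]]
top purple [213.2 237.9] 22 ztop 0.035 rect [0.5601 0.2905] [0.0285 0.0097] 0.9 [[0.5460000038146973, 0.29499998688697815], [0.5460000038146973, 0.2849999964237213], [0.5740000009536743, 0.28600001335144043], [0.5740000009536743, 0.29600000381469727]]
top purple [206.5 248.2] 17 ztop 0.0344 rect [0.5345 0.306 ] [0.0076 0.0177] 11.8 [[0.5289999842643738, 0.3140000104904175], [0.5329999923706055, 0.296999990940094], [0.5400000214576721, 0.2980000078678131], [0.5360000133514404, 0.3149999976158142]]
top red [387.6 239.3] 7 ztop 0.0259 rect [ 0.5607 -0.2116] [0.0026 0.0059] 85.8 [[0.5580000281333923, -0.21299999952316284], [0.5640000104904175, -0.21299999952316284], [0.5640000104904175, -0.210999995470047], [0.5580000281333923, -0.20999999344348907]]
top blue [216. 201.] 15 ztop 0.0628 rect [0.666  0.2761] [0.0119 0.0061] 89.7 [[0.6629999
[... 3507 characters left out ...]
]
base [ 259  214  133   71 7099] 0.014460233039486669 ((0.538108766078949, -0.03480352461338043), (0.37863266468048096, 0.1778295785188675), 83.74085235595703) [[0.42910000681877136, -0.21330000460147858], [0.60589998960495, -0.23270000517368317], [0.6470999717712402, 0.1437000036239624], [0.47040000557899475, 0.163100004196167]]
platen [ 266  251  101   23 1199] 0.02997667954977878 ((0.49468713998794556, -0.007223337888717651), (0.2884874939918518, 0.037708431482315063), 84.2232894897461) [[0.46140000224113464, -0.14880000054836273], [0.49889999628067017, -0.1526000052690506], [0.527999997138977, 0.13439999520778656], [0.4903999865055084, 0.13819999992847443]]
bench z 0.0006062037001483905
```

View pics/crop.png

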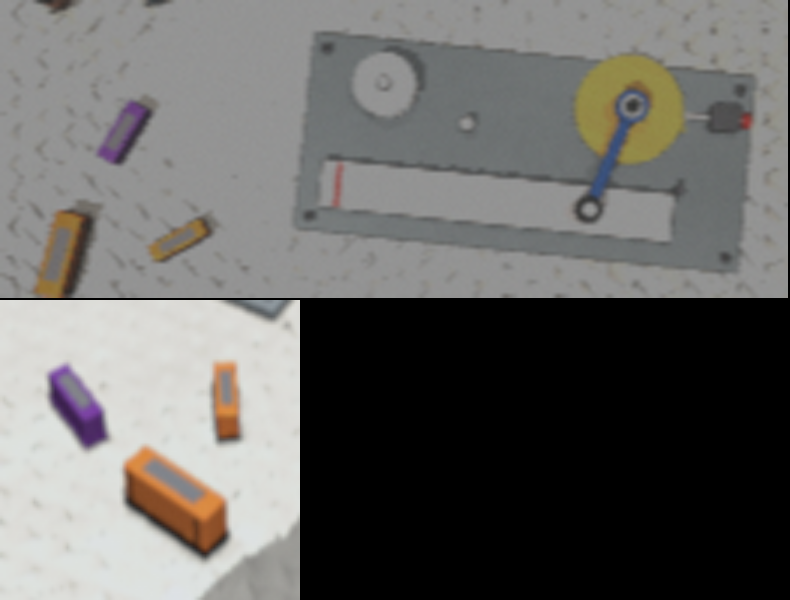

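The crop confirms the choice: the large orange block with a black foot, with the smaller orange and the purple one beside it. Next I refine the block pose and the unit frame.

```bash
python3 - <<'E'
from h import *
for n in("top","scene"):
    D=np.load(n+".npz");X=D["X"];hsv=cv2.cvtColor(D["p"],cv2.COLOR_RGB2HSV)
    m=(abs(X[...,0]-.45)<.06)&(abs(X[...,1]-.343)<.06)&(X[...,2]>.036)&(X[...,2]<.05)
    P=X[m]; r=cv2.minAreaRect(P[:,:2].astype(np.float32)); c=P[:,:2].mean(0);w,V=np.linalg.eigh(np.cov((P[:,:2]-c).T))
    print(n,m.sum(),np.median(P[:,2]),r,c,"pca deg",np.degrees(np.arctan2(V[1,1],V[0,1])),np.sqrt(12*w))
T=np.load("top.npz");p=T["p"];X=T["X"];hsv=cv2.cvtColor(p,cv2.COLOR_RGB2HSV)
# red line and roller, spindle, post tops
m=np.zeros(p.shape[:2],bool);m[245:270,262:280]=1
rel=p[...,0].astype(int)-p[...,1]; mm=m&(rel>25); print("red",mm.sum(),X[mm].mean(0),X[mm].round(3).tolist()[:10])
m=np.zeros(p.shape[:2],bool);m[215:290,262:400]=1
z=X[...,2]
N,L,st,ce=cv2.connectedComponentsWithStats((m&(z>.045)).astype(np.uint8))
for i in range(1,N):
    Q=X[L==i]; 
    if len(Q)>5: print(ce[i],len(Q),Q.min(0).round(4),Q.max(0).round(4),Q.mean(0).round(4))
E
```

```text
top 181 0.0404905605588894 ((0.45157182216644287, 0.3467262387275696), (0.02308914251625538, 0.06877771764993668), 75.44532012939453) [0.45132132 0.34648615] pca deg 164.6089084912885 [0.02247145 0.07122298]
scene 371 0.04015919920372198 ((0.4471814036369324, 0.34765422344207764), (0.02384861931204796, 0.07223637402057648), 75.18854522705078) [0.44565187 0.34874234] pca deg 165.28958401041575 [0.02277031 0.07094578]
red 23 [0.50737375 0.12283893 0.02982535] [[0.523, 0.123, 0.028], [0.523, 0.12, 0.029], [0.52, 0.123, 0.031], [0.52, 0.12, 0.03], [0.517, 0.123, 0.03], [0.517, 0.12, 0.033], [0.514, 0.123, 0.03], [0.514, 0.121, 0.027], [0.511, 0.123, 0.031], [0.512, 0.121, 0.028]]
[284.67605634 228.56338028] 213 [ 0.4762 -0.0092  0.045 ] [0.6135 0.1077 1.4465] [0.5878 0.0821 0.0621]
[350.16666667 247.87142857] 210 [ 0.4772 -0.1299  0.0452] [ 0.5815 -0.0725  0.0745] [ 0.5337 -0.1017  0.0592]
```

>>> play_rows --moves "0.0854 -0.04 -0.0165 0.01 0 0 0;0.0854 -0.04 -0.0165 0.01 0 0 0;0.0854 -0.04 -0.0165 0.01 0 0 0;0.0854 -0.04 -0.0165 0.01 0 0 0;0.0854 -0.04 -0.0165 0.01 0 0 0;0.0854 -0.04 -0.0165 0.01 0 0 0;0.0854 -0.04 -0.0165 0.01 0 0 0;0.0854 -0.042 -0.0165 0.01 0 0 -2.8"

```text
time: 1.1
tcp_pos: [0.4504, 0.3459, 0.1507]
eef_rot: [-180.0, -0.0, 165.1]
ft_force: [-0.1, -0.5, 0.1]
width: 1.003
grip_force: 0.0
```

>>> play_rows --moves "0.0854 0 0 0 0 0 0;0.0854 0 0 0 0 0 0"

```text
time: 1.35
tcp_pos: [0.4493, 0.3471, 0.151]
eef_rot: [-180.0, -0.1, 164.9]
ft_force: [0.2, 0.1, -0.2]
width: 0.998
grip_force: 0.0
```

```bash
cat > wb.py <<'E'
from h import *
import sys
o=get_obs(); p,d,X=cloud("wrist"); print(o["tcp_pos"],o["eef_rot"],o["time"],o["ft_force"])
cv2.imwrite("pics/"+sys.argv[1],p[...,::-1])
hsv=cv2.cvtColor(p,cv2.COLOR_RGB2HSV)
m=(abs(X[...,0]-.45)<.06)&(abs(X[...,1]-.347)<.06)&(X[...,2]>.035)&(X[...,2]<.05)
P=X[m]
if len(P)>20:
    r=cv2.minAreaRect(P[:,:2].astype(np.float32)); print(len(P),np.median(P[:,2]),r,P.mean(0))
E
python3 wb.py w1.png
```

```text
[0.44925955 0.34706713 0.15104692] [-1.79979519e+02 -5.33909707e-02  1.64949371e+02] 1.35 [ 0.1696985   0.14639137 -0.18608267]
2885 0.04191870513573457 ((0.4502030611038208, 0.3468272387981415), (0.022375211119651794, 0.06936448067426682), 75.423828125) [0.44829643 0.34716176 0.04185571]
```

View pics/w1.png

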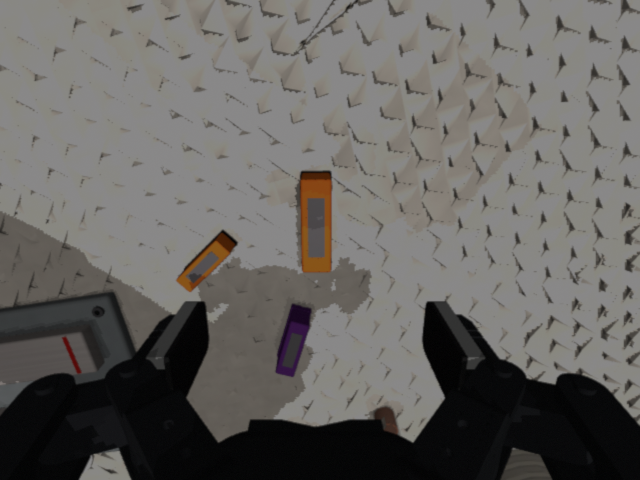

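Block at (316,220), aligned with the tool and standing between the open fingers. The lookalikes at (207,260) and (293,340) are clear of the fingers, so I descend.

>>> play_rows --moves "0.0854 -0.0008 0 0.025 0 0 -0.4;0.0854 0 0 0.028 0 0 0;0.0854 0 0 0.028 0 0 0;0.0854 0 0 0.028 0 0 0;0.0854 0 0 0.018 0 0 0;0.0854 0 0 0.013 0 0 0;0.0854 0 0 0 0 0 0;0.06 0 0 0 0 0 0"

```text
time: 2.4
tcp_pos: [0.4508, 0.3476, 0.0121]
eef_rot: [179.9, 0.0, 165.4]
ft_force: [1.3, -0.2, -0.1]
width: 0.818
grip_force: 0.0
```

>>> play_rows --moves "0.035 0 0 0 0 0 0;0.01 0 0 0 0 0 0;0.0 0 0 0 0 0 0;0.0 0 0 0 0 0 0;0.0 0 0 0 0 0 0;0.0 0 0 0 0 0 0"

```text
time: 3.15
tcp_pos: [0.451, 0.3473, 0.0119]
eef_rot: [179.9, 0.0, 165.4]
ft_force: [-0.1, 0.7, 5.4]
width: 0.247
grip_force: 60.0
```

>>> play_rows --moves "0.0 0 0 -0.01 0 0 0;0.0 0 0 -0.03 0 0 0;0.0 0 0 -0.04 0 0 0;0.0 0 0 -0.04 0 0 0;0.0 -0.0148 -0.0304 -0.03 0 0 0;0.0 -0.0148 -0.0304 -0.02 0 0 0;0.0 -0.0148 -0.0304 0 0 0 0;0.0 -0.0148 -0.0304 0 0 0 0"

```text
time: 4.15
tcp_pos: [0.4769, 0.2131, 0.1818]
eef_rot: [-180.0, 0.0, 165.4]
ft_force: [0.2, 0.6, -1.7]
width: 0.247
grip_force: 59.2
```

>>> play_rows --moves "0.0 -0.0148 -0.0304 0 0 0 0;0.0 -0.0148 -0.0304 0 0 0 0;0.0 -0.0148 -0.0304 0 0 0 0;0.0 -0.0148 -0.0304 0 0 0 0;0.0 0 0 0 0 0 10.2;0.0 0 0 0 0 0 10.2;0.0 0 0 0 0 0 10.2;0.0 0 0 0 0 0 10.2"

```text
time: 5.15
tcp_pos: [0.5031, 0.0815, 0.1813]
eef_rot: [-179.9, -0.0, 124.2]
ft_force: [0.0, 0.9, -1.3]
width: 0.245
grip_force: 59.3
```

>>> play_rows --moves "0.0 0 0 0 0 0 10.2;0.0 0 0 0 0 0 10.2;0.0 0 0 0 0 0 10.2;0.0 0 0 0 0 0 10;0.0 0 0 0 0 0 0;0.0 0 0 0 0 0 0;0.0 0 0 0 0 0 0"

```text
time: 6.02
tcp_pos: [0.5036, 0.0817, 0.1813]
eef_rot: [-180.0, 0.0, 84.1]
ft_force: [-0.1, 0.4, -0.9]
width: 0.246
grip_force: 59.3
```

```bash
python3 - <<'E'
from h import *
o=get_obs(); p,d,X=cloud("wrist"); print(o["tcp_pos"],o["eef_rot"],o["time"],o["ft_force"],o["width"],o["grip_force"])
cv2.imwrite("pics/w2.png",p[...,::-1]); np.savez("w2.npz",p=p,X=X,d=d)
print(camera_model("wrist"))
E
```

```text
[0.50360071 0.0816519  0.18132821] [-1.79992594e+02  3.04833134e-03  8.40782279e+01] 6.025 [-0.05301011  0.35964731 -0.87035878] 0.24565553780457972 59.26431655883789
{'vertical_fov': 65.48784873344597, 'cx': 315.1780073370537, 'cy': 231.70016817603786, 'R': array([[ 9.94606080e-01, -1.03720186e-01, -9.31620437e-04],
       [-9.83553882e-02, -9.45937463e-01,  3.09076907e-01],
       [-3.29387689e-02, -3.07318141e-01, -9.51036591e-01]]), 't': array([-0.49359007,  0.10050286,  0.37580784])}
```

View pics/w2.png

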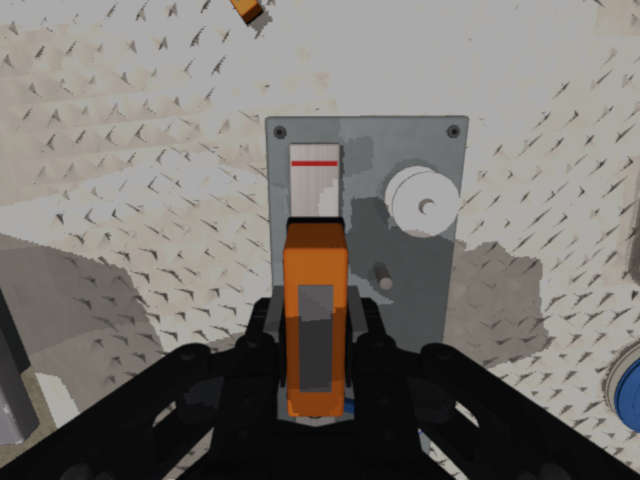

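The block is held centred at (316,320), and the red line at (314,163) lies straight ahead of it. Now I measure the platen axis and the in-hand offset from this view.

```bash
python3 - <<'E'
from h import *
D=np.load("w2.npz");p=D["p"].astype(int);X=D["X"]; m=camera_model("wrist");R=np.array(m["R"]);t=np.array(m["t"])
f=240/np.tan(np.radians(m["vertical_fov"]/2))
def ray(u,v,z):
    d=R.T@np.array([(u-m["cx"])/f,(v-m["cy"])/f,1]); c=-R.T@t; return c+d*(z-c[2])/d[2]
g=p.sum(2)/3.
gx=cv2.Sobel(g,cv2.CV_64F,1,0,ksize=3)
def edge(rows,lo,hi,sgn,z):
    P=[]
    for v in rows:
        s=np.clip(sgn*gx[v,lo:hi],0,None); k=s.argmax(); s2=s[max(k-2,0):k+3]; u=lo+max(k-2,0)+(s2*np.arange(len(s2))).sum()/max(s2.sum(),1e-6)
        P.append(ray(u+0.0,v,z)[:2])
    P=np.array(P); vx,vy,x0,y0=cv2.fitLine(P.astype(np.float32),cv2.DIST_HUBER,0,.01,.001).ravel()
    if vy>0: vx,vy=-vx,-vy
    print("edge",np.degrees(np.arctan2(vy,vx)),x0,y0); return np.array([x0,y0]),np.array([vx,vy])
L=edge(range(150,212,1),283,300,1,.03); Rr=edge(range(150,190,1),330,350,-1,.03)
B1=edge(range(125,300,2),258,290,-1,.012); 
red=(p[...,0]-p[...,1]>60);red[:155]=0;red[175:]=0;red[:,:285]=0;red[:,345:]=0
vs,us=np.nonzero(red); C=ray(us.mean(),vs.mean(),.03);print("red",us.mean(),vs.mean(),us.min(),us.max(),C,X[red].mean(0),ray(us.min()-.5,vs.mean(),.03),ray(us.max()+.5,vs.mean(),.03))
lr=[ray(*np.array([us[us<292].mean(),vs[us<292].mean()]),.03),ray(us[us>332].mean(),vs[us>332].mean(),.03)];e=lr[1]-lr[0];print("red-line normal yaw",np.degrees(np.arctan2(e[1],e[0]))-90)
# base top edge
gy=cv2.Sobel(g,cv2.CV_64F,0,1,ksize=3)
P=np.array([ray(u,105+(-gy[105:130,u]).argmax(),.012)[:2] for u in range(275,460,3)])
vx,vy,x0,y0=cv2.fitLine(P.astype(np.float32),cv2.DIST_HUBER,0,.01,.001).ravel();print("base end yaw",np.degrees(np.arctan2(vy,vx))-90,x0,y0)
# held block top
zt=X[...,2]; mk=(p[...,0]-p[...,2]>50)|(abs(p[...,0]-p[...,2])<12)
mk=(zt>.195)&(zt<.225); mk[:,:283]=0;mk[:,350:]=0;mk[:245]=0;mk[417:]=0
Q=X[mk&(p[...,0]-p[...,2]>50)];print("block top",len(Q),np.median(Q[:,2]),cv2.minAreaRect(Q[:,:2].astype(np.float32)),Q.mean(0))
E
```

```text
edge -95.73807 0.48653638 0.09820781
edge -96.21015 0.52658564 0.11314388
edge -95.76948 0.46313408 0.07697941
red 314.0 163.0 292 336 [0.50791525 0.12036397 0.03      ] [0.50789651 0.12064049 0.03216882] [0.4903115  0.12219753 0.03      ] [0.52551704 0.11853061 0.03      ]
red-line normal yaw nan
base end yaw -95.53131 0.5369263 0.15290691
block top 6667 0.21127447175508451 ((0.5045235753059387, 0.08202731609344482), (0.07082992792129517, 0.0225845780223608), 84.01348876953125) [0.5055346  0.08760913 0.21120228]<stdin>:20: RuntimeWarning: Mean of empty slice.
  ret = ret.dtype.type(ret / rcount)
```

>>> play_rows --moves "0.0 -0.001 0 0.02 0 0 -0.1;0.0 0 0 0.03 0 0 0;0.0 0 0 0.03 0 0 0;0.0 0 0 0.025 0 0 0;0.0 0 0 0.017 0 0 0;0.0 0 0 0.01 0 0 0;0.0 0 0 0.003 0 0 0;0.0 0 0 0 0 0 0"

```text
time: 7.08
tcp_pos: [0.504, 0.0808, 0.0467]
eef_rot: [180.0, -0.0, 84.1]
ft_force: [0.4, 0.4, -1.6]
width: 0.247
grip_force: 59.3
```

>>> play_rows --moves "0.0 0 0 0.002 0 0 0;0.0 0 0 0.001 0 0 0;0.0 0 0 0 0 0 0;0.0 0 0 0 0 0 0"

```text
time: 7.58
tcp_pos: [0.5037, 0.0807, 0.0434]
eef_rot: [180.0, -0.0, 84.1]
ft_force: [1.1, -0.5, -0.7]
width: 0.246
grip_force: 59.3
```

>>> play_rows --moves "0.0 0 0 0.001 0 0 0;0.0 0 0 0 0 0 0;0.0 0 0 0 0 0 0"

```text
time: 7.95
tcp_pos: [0.5036, 0.0807, 0.0423]
eef_rot: [-180.0, 0.0, 84.1]
ft_force: [-0.1, -0.0, -2.0]
width: 0.243
grip_force: 59.3
```

>>> play_rows --moves "0.0 0 0 0.001 0 0 0;0.0 0 0 0 0 0 0;0.0 0 0 0 0 0 0"

```text
time: 8.32
tcp_pos: [0.5037, 0.0807, 0.0415]
eef_rot: [180.0, -0.0, 84.1]
ft_force: [-0.4, 0.5, 1.8]
width: 0.248
grip_force: 59.8
```

>>> play_rows --moves "0.0 0 0 0.0006 0 0 0;0.0 0 0 0 0 0 0;0.0 0 0 0 0 0 0"

```text
time: 8.7
tcp_pos: [0.5037, 0.0807, 0.0409]
eef_rot: [180.0, -0.0, 84.1]
ft_force: [-0.9, -0.1, 3.9]
width: 0.247
grip_force: 60.1
```

```bash
python3 - <<'E'
from h import *
o=get_obs(); p,d,X=cloud("wrist"); print(o["tcp_pos"],o["eef_rot"],o["ft_force"],o["moment"])
cv2.imwrite("pics/w3.png",p[...,::-1])
E
```

```text
[0.50370078 0.08072237 0.04086464] [ 1.79986563e+02 -4.34293460e-03  8.40933607e+01] [-0.92910281 -0.0721085   3.88280186] [-0.0730651   0.28269949  0.03599592]
```

View pics/w3.png

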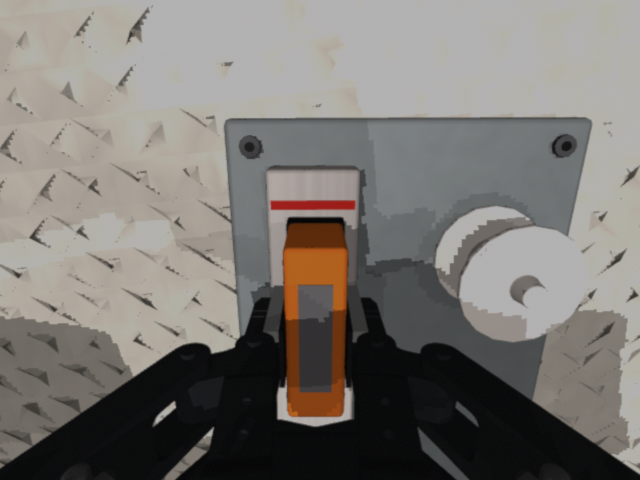

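The block lies flat at (316,320), parallel to the platen, with its foot just inside the red line (line v≈205, foot edge v≈218), pressed with about 5 N. Now the stroke.

>>> play_rows --moves "0.0 -0.003 0 0 0 0 -0.05;0.0 -0.005 0 0 0 0 0;0.0 -0.005 0 0 0 0 0;0.0 -0.005 0 0 0 0 0;0.0 -0.005 0 0 0 0 0;0.0 -0.005 0 0 0 0 0"

```text
time: 9.5
tcp_pos: [0.5008, 0.0526, 0.0408]
eef_rot: [180.0, -0.0, 84.1]
ft_force: [1.2, 5.6, 4.0]
width: 0.25
grip_force: 60.1
```

>>> play_rows --moves "0.0 -0.006 0 0 0 0 0;0.0 -0.006 0 0 0 0 0;0.0 -0.006 0 0 0 0 0;0.0 -0.006 0 0 0 0 0;0.0 -0.006 0 0 0 0 0;0.0 -0.006 0 0 0 0 0"

```text
time: 10.25
tcp_pos: [0.497, 0.0166, 0.0407]
eef_rot: [-180.0, -0.0, 84.1]
ft_force: [-0.3, 3.2, 3.8]
width: 0.241
grip_force: 60.1
```

>>> play_rows --moves "0.0 -0.006 0 0 0 0 0;0.0 -0.006 0 0 0 0 0;0.0 -0.006 0 0 0 0 0;0.0 -0.006 0 0 0 0 0;0.0 -0.006 0 0 0 0 0;0.0 -0.006 0 0 0 0 0;0.0 -0.006 0 0 0 0 0"

```text
time: 11.12
tcp_pos: [0.4927, -0.0251, 0.0407]
eef_rot: [-180.0, -0.0, 84.1]
ft_force: [0.6, 4.8, 4.9]
width: 0.25
grip_force: 60.1
```

>>> play_rows --moves "0.0 -0.004 0 0 0 0 0;0.0 -0.004 0 0 0 0 0;0.0 -0.003 0 0 0 0 0;0.0 -0.003 0 0 0 0 0;0.0 0 0 0 0 0 0"

```text
time: 11.75
tcp_pos: [0.4914, -0.0383, 0.0407]
eef_rot: [-180.0, -0.1, 84.2]
ft_force: [1.2, 6.0, 5.0]
width: 0.251
grip_force: 60.2
```

>>> play_rows --moves "0.0 -0.004 0 0 0 0 0;0.0 -0.004 0 0 0 0 0;0.0 -0.004 0 0 0 0 0;0.0 0 0 0 0 0 0"

```text
time: 12.25
tcp_pos: [0.4903, -0.0493, 0.0408]
eef_rot: [180.0, -0.2, 84.2]
ft_force: [0.9, 8.9, 6.0]
width: 0.249
grip_force: 60.2
```

>>> play_rows --moves "0.0 -0.004 0 0 0 0 0;0.0 -0.004 0 0 0 0 0;0.0 -0.004 0 0 0 0 0;0.0 -0.003 0 0 0 0 0;0.0 0 0 0 0 0 0"

```text
time: 12.88
tcp_pos: [0.4888, -0.064, 0.0408]
eef_rot: [180.0, -0.2, 84.2]
ft_force: [-0.2, 10.0, 5.1]
width: 0.246
grip_force: 60.2
```

>>> play_rows --moves "0.0 -0.004 0 0 0 0 0;0.0 -0.004 0 0 0 0 0;0.0 -0.003 0 0 0 0 0;0.0 0 0 0 0 0 0"

```text
time: 13.38
tcp_pos: [0.4878, -0.0746, 0.0408]
eef_rot: [180.0, -0.3, 84.2]
ft_force: [2.0, 11.7, 6.1]
width: 0.244
grip_force: 60.2
```

>>> play_rows --moves "0.0 -0.004 0 0 0 0 0;0.0 -0.003 0 0 0 0 0;0.0 0 0 0 0 0 0;0.0 0 0 0 0 0 0"

```text
time: 13.88
tcp_pos: [0.4871, -0.0812, 0.0408]
eef_rot: [180.0, -0.3, 84.2]
ft_force: [1.8, 12.2, 4.8]
width: 0.245
grip_force: 60.3
```

```bash
python3 - <<'E'
from h import *
o=get_obs();print(o["tcp_pos"],o["eef_rot"],o["ft_force"],o["moment"])
a=[]
for n,(u0,v0,u1,v1) in(("top",(255,205,405,290)),("scene",(260,180,420,310))):
    p,d,X=cloud(n); np.savez(n+"2.npz",p=p,X=X,d=d); a.append(cv2.resize(p[v0:v1,u0:u1,::-1],(540,300),interpolation=2))
    if n=="top":
        h=cv2.cvtColor(p,cv2.COLOR_RGB2HSV); m=cv2.inRange(h,(105,80,40),(128,255,255)); m[:215]=0;m[285:]=0;m[:,:300]=0;m[:,:]=m;m[:,400:]=0
        P=X[(m>0)&(X[...,2]>.045)]; vx,vy,x,y=cv2.fitLine(P[:,:2].astype(np.float32),2,0,.01,.001).ravel();print(len(P),np.degrees(np.arctan2(vy,vx)),x,y,P.min(0),P.max(0))
        Q=np.load("top.npz");p0=Q["p"];h=cv2.cvtColor(p0,cv2.COLOR_RGB2HSV);m=cv2.inRange(h,(105,80,40),(128,255,255)); m[:215]=0;m[285:]=0;m[:,:300]=0;m[:,400:]=0
        P=Q["X"][(m>0)&(Q["X"][...,2]>.045)]; vx,vy,x,y=cv2.fitLine(P[:,:2].astype(np.float32),2,0,.01,.001).ravel();print("before",len(P),np.degrees(np.arctan2(vy,vx)),x,y)
cv2.imwrite("pics/end.png",np.vstack(a))
E
```

```text
[ 0.48711164 -0.08118841  0.0407846 ] [179.98274891  -0.29257409  84.22045688] [ 1.83753041 12.15746974  4.79463894] [ 2.37828832 -0.33053023 -0.04595245]Traceback (most recent call last):
  File "<stdin>", line 8, in <module>
cv2.error: OpenCV(4.12.0) /io/opencv/modules/imgproc/src/linefit.cpp:50: error: (-215:Assertion failed) count > 0 in function 'fitLine2D_wods'
```

```bash
python3 - <<'E'
from h import *
a=[]
for n,(u0,v0,u1,v1) in(("top",(255,205,405,290)),("scene",(260,180,420,310)),("wrist",(0,0,640,480))):
    p,d,X=cloud(n); np.savez(n+"2.npz",p=p,X=X,d=d); a.append(cv2.resize(p[v0:v1,u0:u1,::-1],(390,290),interpolation=2))
a.append(a[0]*0)
cv2.imwrite("pics/end.png",np.vstack([np.hstack(a[:2]),np.hstack(a[2:])]))
E
```

```text
(no output)
```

View pics/end.png

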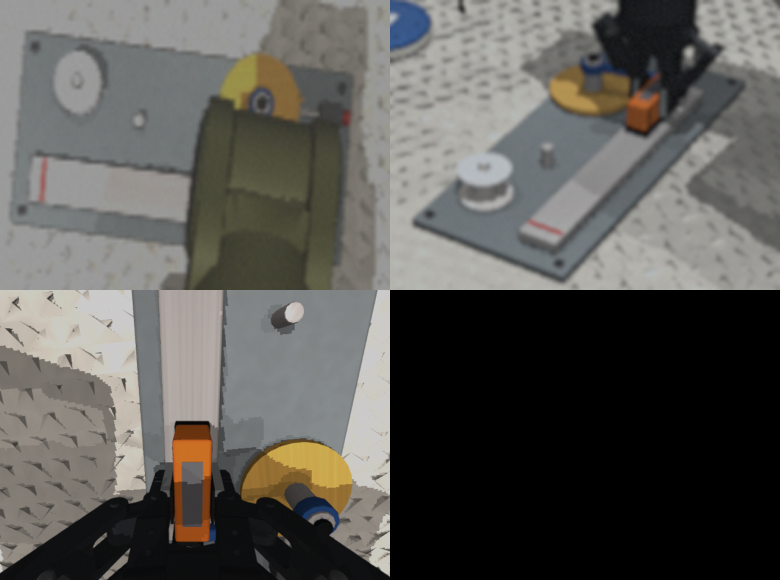

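The block is centred on the platen (wrist view, bottom left panel at (192,482)) with the blue arm pushed back at its nose. Its travel is 163 mm, which puts the arm at about 0.50 rad with a steady push of about 12 N, so I'm handing it in.

```bash
python3 -c "
from workcell import *
o=get_obs();print(o['time'],o['tcp_pos'],o['ft_force'],o['grip_force']);print(job_done())"
```

```text
14.075 [ 0.48712465 -0.08118489  0.0408052 ] [ 1.23743267 11.79812157  5.49805201] 60.27344226837158
the job is handed in; nothing more can be done
None
```

The job is handed in at 14.1 s: the block ran the length of the platen lightly pressed, pushed the roller to about 0.50 rad (worked out from travel; click not seen directly), and is still gripped and pushing with about 12 N.

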